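# Lay the second footpeg on its sloping draining rest

### The job

Two washed motorcycle footpegs are to drain on the pair of narrow sloping steel rests; one is already lying on its rest. Lay the other one, from the mat, on the empty rest in the same way: tread up, along the bar and centred across it, eye end downhill and against the stop. Set it down on the slope before letting go, do not drop it, and leave the first footpeg, the throttle grip, the dish and the socket where they are.

Things in the scene. Friction and masses are not known exactly. Their poses are not given: they have to be found in the camera images.
- footpeg_tread (a point): Loose aluminium footpeg to move, lying tread up on a rubber mat (its top 3 mm above the bench). 110 mm long, flat underside; the tread block is 80 long, 28 wide, 22 high, with cross ridges on top. This point: centre of the block, 11 mm above the underside, near the balance point; grip here across the 28 mm. x runs from the eye end (70 mm off, at -x) to the outer end (40 mm), z out of the top.
- footpeg_eye (a point): Centre of the dark cross hole in that footpeg's rounded mounting eye, the narrow end: a tongue 16 mm wide, 18 high, 30 long. It lies 61 mm from footpeg_tread along -x and 2 mm lower; same axes. (The outer end of the tread carries a rib 7 mm above the ridges.)
- empty_bar: Bar of the empty rest, fixed: 20 mm wide, 126 long, sloping up at 32 degrees away from the robot. A stop at its low end, as wide as the bar, rises 14 mm above its face. Origin: middle of the upper face at the stop, 85 mm above the mat. x uphill along the bar, y across, z square out of the face. A footpeg lying well has footpeg_tread at (70, 0, 11) mm here, its x uphill.
- full_bar: The same bar of the other, identical rest, which carries the first footpeg; same axes. Each bar stands on two 14 mm wide posts on a 140 x 80 mm dark steel foot plate. Either rest may be the left or the right one, each turned a little.
- mate_tread (a point): Tread centre of the first footpeg, identical, already lying loose on its rest; leave it.
- grip_mid (a point): Centre of a loose black throttle grip lying on the mat, 125 mm long, 42 mm over its end collar; its x axis is its length. Leave it.
- socket_mid (a point): Centre of a loose steel spark plug socket standing upright, 27 mm across, 64 mm tall. Leave it.
- dish_mid (a point): Centre, half-way up, of a loose white ceramic dish of washers, 96 mm across, 28 mm high. Leave it.
There are look-alikes about, which are no part of the job. What is shaped like the part that bears empty_bar but brown is not meant. Leave any pink look-alike of the part that bears footpeg_tread alone.

How it is judged:
By the outcome, as a careful person would: the job done as asked, in the order asked, and still so for the second after the job is handed in, with the robot touching nothing.
It also fails if it takes over 35 s, if anything falls off the work surface, if the arm or the gripper's body presses on something with over 40 N, if the wrist force passes 120 N, or if a joint passes its speed limit or range.

### The arm

A 6-joint arm with a two-finger parallel gripper is mounted at the origin on the work surface. World frame = base frame: x ahead of the robot, y to its left, z up, the work surface at z = 0. Lengths are in m, angles in rad, forces in N, time in s.
With the tool pointing down it reaches from about 0.25 to 0.8 m from the base axis. Payload 8.5 kg.
Tool frame: the origin (TCP) lies between the finger pads; the fingertips stand 22 mm ahead of it and the grasp point (between the pads) lies 3 mm ahead of it (env.tcp_to_tips is the distance from the TCP to the fingertips, in m); z points along the fingers, y is the line along which they close (so a half turn about z gives the same grasp; the last joint's range is limited). The gripper opens to 85 mm and grips with 20 to 120 N. Pads are 22 mm wide; open, the fingers measure 114 mm over their backs; the gripper's body (76 mm by 85 mm) begins 54 mm behind the grasp point. The pads swing forward as they close: fully open they stand 13 mm farther back than shut.
Start: joints at [1.339, 0.238, -0.013, 1.319, 0, 1.571], TCP at [0.121, 0.511, 0.253] pointing down, gripper open.
Joint ranges: [-2.66, 2.66], [-1.03, 1.9], [-1.14, 1.46], [-1.82, 2.27], [-1.45, 1.34], [-3.14, 3.14]. Speed limits (rad/s): [2.22, 2.22, 2.79, 3.14, 3.14, 3.14].

### API

Orientations are given as a rotation vector (axis times angle).
In Python, from cell import env, capture gives the robot as it stands.
- The arm moves only by the tool apply_moves, never from a script. Its argument "motion" is text: rows parted by semicolons, each of 5 numbers parted by spaces: the finger opening in mm, from 0 to 85.4, then the shift along the tool's x, y, z in mm, then the turn about the tool's z in rad. In form: claw x y z roll; .... A call has 1 to 8 rows; each row is the pose to reach, as a shift and turn from the pose commanded when the call began, along the tool's axes at that moment; what a row does not reach only later rows make up. A row lasts 1/10 s, in which the tool goes at most 50 mm and 8.59 degrees, less where a joint would pass 70% of its speed; a pose out of reach is approached as far as the arm can. A call with a gripper value outside its range is refused whole. The fingers move at their own pace and stop on an object; "squeeze" is the grip in N (left out, the last holds). Time passes only in rows, so rows that repeat a pose let the fingers close. It gives the time, the measured TCP pose, the force, the opening and the grip force at its end, in the units of the state.
- env.state(): the state, without advancing time (a new reading comes with each control period).
- capture(name): name is "side" or "top" or "wrist"; returns a dict with "frame" (480x640x3 uint8, blue, green, red), "fx", "fy", "cx", "cy" (pixels), "rvec" (rotation vector, rad) and "tvec" (3), from world to camera coordinates, as OpenCV has them; the wrist camera has in their place "hand_eye" (4x4, takes a point from camera to tool coordinates, whose origin is the TCP and whose axes are the flange's). Camera axes: x right, y down, z forward; pixel columns grow to the right and rows downward; lengths in m; the calibration is good to about 2 mm. A picture is of the moment at which its call begins: read the wrist's pose just before it. There is no depth.
- env.sign_off(): hands the job in; it is judged then, once.
The state is a dict: "time_s": time; "joint_pos": joint angles; "qd": joint speeds; "effort": joint torques, N m; "tool_pos": TCP position; "ee_rot": TCP orientation; "contact_force": force on the tool from outside, world axes, zero at the start; "torque": the same for the moment, N m; "gripper_width": finger opening in m; "grip_force": force on a finger pad.
Only numpy, scipy, OpenCV 4.12 (cv2) and the standard library are available. Lean on these libraries where they do the work, as an engineer would, in place of code of your own. Each camera call takes 0.05 s, during which the arm holds its last target. There are 200 camera calls.

## Working session

There is one attempt and no reset: what is moved stays moved. The work goes in short steps, Python scripts to look and compute and a tool call to move; the robot and the scene stay as the last step left them, time stands still between calls to the robot, and variables do not carry over. Pictures are saved under pics/ and viewed, at most 12 in all, crops included, and the job is handed in when it is done.

Besides the shell and the picture viewer there is one more tool, called after "Emit:" in YAML: its name, and indented under it one key for each argument. apply_moves: Moves the arm, as the interface text tells. Its arguments: {"type":"object","properties":{"motion":{"type":"string"},"squeeze":{"type":"number"}},"required":["motion"]}

```bash
ls; mkdir -p pics
cat > h.py <<'E'
import numpy as np, cv2
from scipy.spatial.transform import Rotation as R
from cell import env, capture
def cam(name):
    s=env.state(); c=capture(name); K=np.array([[c['fx'],0,c['cx']],[0,c['fy'],c['cy']],[0,0,1]])
    if 'hand_eye' in c:
        T=np.eye(4); T[:3,:3]=R.from_rotvec(s['ee_rot']).as_matrix(); T[:3,3]=s['tool_pos']
        W=T@np.array(c['hand_eye'])
    else:
        M=np.eye(4); M[:3,:3]=R.from_rotvec(np.ravel(c['rvec'])).as_matrix(); M[:3,3]=np.ravel(c['tvec']); W=np.linalg.inv(M)
    return c['frame'],K,W
def ray(K,W,uv):
    d=W[:3,:3]@np.linalg.inv(K)@np.array([uv[0],uv[1],1.]); return W[:3,3],d/np.linalg.norm(d)
def onz(K,W,uv,z):
    o,d=ray(K,W,uv); return o+d*(z-o[2])/d[2]
def tri(*rs):
    A=sum(np.eye(3)-np.outer(d,d) for o,d in rs); b=sum((np.eye(3)-np.outer(d,d))@o for o,d in rs)
    p=np.linalg.solve(A,b); return p,[np.linalg.norm(np.cross(p-o,d)) for o,d in rs]
def proj(K,W,p):
    q=np.linalg.inv(W)@np.append(p,1); q=K@q[:3]; return q[:2]/q[2]
E
python3 - <<'E'
from h import *
import pickle
D={}
for n in ("side","top","wrist"):
    D[n]=cam(n); cv2.imwrite(f"pics/{n}0.png",D[n][0]); print(n,D[n][2].round(3).tolist(),D[n][1][0,0])
pickle.dump(D,open("d0.pkl","wb")); print(env.state())
E
```

```text
pics
side [[0.998, -0.016, 0.058, 0.508], [-0.058, -0.477, 0.877, -0.792], [0.014, -0.879, -0.477, 0.517], [0.0, 0.0, 0.0, 1.0]] 526.8042685594315
top [[0.019, -0.991, 0.131, 0.396], [-1.0, -0.021, -0.012, -0.026], [0.015, -0.131, -0.991, 1.312], [0.0, 0.0, 0.0, 1.0]] 601.9551005738141
wrist [[0.231, 0.924, 0.306, 0.043], [0.973, -0.218, -0.075, 0.53], [-0.002, 0.315, -0.949, 0.374], [0.0, 0.0, 0.0, 1.0]] 391.58753546248715
{'time_s': 0.15, 'joint_pos': array([ 1.33899093e+00,  2.38670867e-01, -1.40784156e-02,  1.31921838e+00,
       -2.47957864e-05,  1.57078046e+00]), 'qd': array([ 0.00055476, -0.00256346,  0.00101165, -0.00195446, -0.00178583,
       -0.00047527]), 'effort': array([ 1.97155350e-04, -5.39075589e+01,  3.46599090e+01,  1.45243085e-02,
        1.71582735e-05,  6.35556887e-06]), 'tool_pos': array([0.12054637, 0.51065392, 0.25280373]), 'ee_rot': array([-3.63266738e-01, -3.12040733e+00,  1.83203138e-03]), 'contact_force': array([0.4056568 , 0.43936502, 0.21112379]), 'torque': array([-0.03898765,  0.01001374, -0.01927837]), 'grip_force': 0.0, 'gripper_width': 0.08509090892185114}
```

View pics/side0.png

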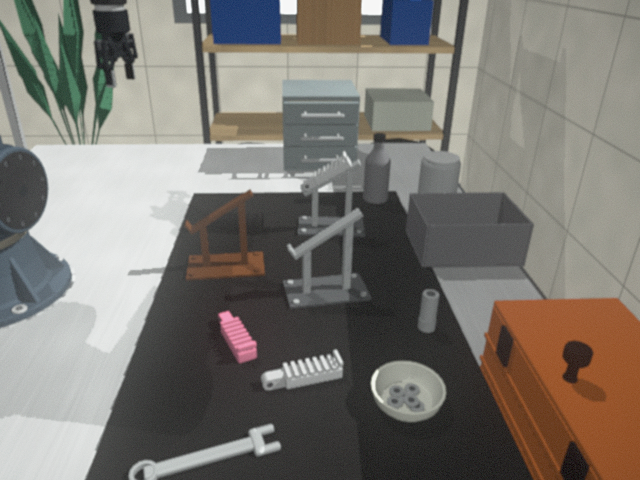

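View pics/top0.png

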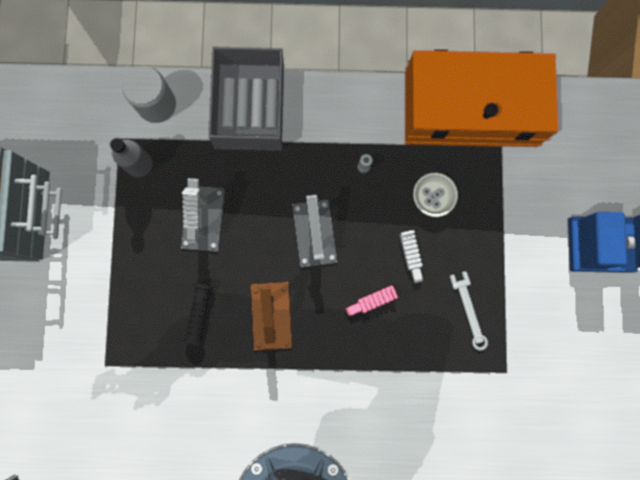

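The side view shows the white peg at about (303,372) with its eye at (270,380). The empty bar runs from its low end at (292,248) to its high end at (360,212). The first peg lies on the rear rest. In the top view the peg is at (412,256) with its eye at (418,280), and the empty bar runs from (320,258) low to (312,196) high. Next I'll get coarse positions.

Run:
```python
from h import *
import pickle
D=pickle.load(open("d0.pkl","rb"))
r=lambda n,uv: ray(*D[n][1:],uv)
for nm,t,s in (("low",(320,258),(292,250)),("high",(312,196),(360,214)),("eye",(417.5,278),(271,380))):
    p,e=tri(r("top",t),r("side",s)); print(nm,p.round(4),np.round(e,4))
f=D["top"][0]; m=(f.min(2)>150).astype(np.uint8); m[:,:395]=0; m[:,430:]=0; m[:225]=0; m[290:]=0
m[:,425:]=0
rc=cv2.minAreaRect(cv2.findNonZero(m)); print(rc); 
print(onz(*D["top"][1:],rc[0],.018), [onz(*D["top"][1:],q,.018).round(3) for q in cv2.boxPoints(rc)])
s=env.state(); print(R.from_rotvec(s['ee_rot']).as_matrix().round(3))
```

```text
low [ 0.5125 -0.0444  0.0924] [0.0025 0.0025]
high [ 0.6265 -0.0256  0.1471] [0.0005 0.0005]
eye [ 0.4805 -0.2571  0.0129] [0.0022 0.0022]
((412.44378662109375, 255.5898895263672), (50.51844024658203, 13.491571426391602), 77.00537872314453)
[ 0.52622876 -0.24557365  0.018     ] [array([ 0.576, -0.219,  0.018]), array([ 0.583, -0.248,  0.018]), array([ 0.477, -0.272,  0.018]), array([ 0.47 , -0.244,  0.018])]
[[-0.973  0.23  -0.   ]
 [ 0.23   0.973 -0.001]
 [-0.    -0.001 -1.   ]]
```

Emit:
apply_moves:
  motion: "60 -280 -320 0 -0.46; 60 -280 -320 0 -0.46; 60 -280 -320 0 -0.46; 60 -280 -320 0 -0.46; 60 -572 -640 0 -0.46; 60 -572 -640 0 -0.46; 60 -572 -640 0 -0.46; 60 -572 -640 0 -0.46"

```text
time_s: 0.95
tool_pos: [0.308, 0.162, 0.2535]
ee_rot: [-0.359, 3.12, 0.0]
contact_force: [1.5, 0.3, 0.2]
gripper_width: 0.0601
grip_force: 0.0
```

```bash
cat >> h.py <<'E'
def goto(p,yaw):
    "tool-frame shift (mm) & roll to put TCP at p with tool x at yaw (mod pi)"
    s=env.state(); M=R.from_rotvec(s['ee_rot']).as_matrix()
    d=M.T@(np.array(p)-s['tool_pos'])*1000
    y0=np.arctan2(M[1,0],M[0,0]); a=(yaw-y0+np.pi/2)%np.pi-np.pi/2
    print("pos",s['tool_pos'].round(4),"yaw",np.degrees(y0).round(2),"j",s['joint_pos'].round(2),"t",s['time_s']," shift",d.round(1),"roll",round(-a,4))
E
python3 -c "
from h import *
goto((.53,-.243,.24),np.radians(13))"
```

```text
pos [0.308  0.162  0.2535] yaw -166.89 j [ 0.48 -0.07 -0.36  1.28 -0.    0.26] t 0.95  shift [-124.3 -444.8   13.5] roll 0.0019
```

Emit:
apply_moves:
  motion: "60 -124 -445 13 0; 60 -124 -445 13 0; 60 -124 -445 13 0; 60 -124 -445 13 0; 60 -124 -445 13 0; 60 -124 -445 13 0; 60 -124 -445 13 0; 60 -124 -445 13 0"

```text
time_s: 1.75
tool_pos: [0.4998, -0.1892, 0.2419]
ee_rot: [0.357, -3.121, -0.0]
contact_force: [-0.4, -0.3, -0.0]
gripper_width: 0.0603
grip_force: 0.0
```

Emit:
apply_moves:
  motion: "60 0 0 0 0; 60 0 0 0 0"

```text
time_s: 1.95
tool_pos: [0.4992, -0.1879, 0.2411]
ee_rot: [0.354, -3.12, -0.001]
contact_force: [-0.3, 1.4, 1.0]
gripper_width: 0.06
grip_force: 0.0
```

```bash
python3 -c "
from h import *
goto((.53,-.243,.24),np.radians(13))"
```

```text
pos [ 0.4992 -0.1879  0.2411] yaw -167.04 j [-0.36  0.26 -0.02  1.3   0.   -0.59] t 1.95  shift [-17.7 -60.6   1. ] roll -0.0008
```

Run:
```python
from h import *
import pickle
d=cam("wrist"); pickle.dump(d,open("w1.pkl","wb")); cv2.imwrite("pics/w1.png",d[0])
```

Emit:
apply_moves:
  motion: "60 -18 -60 0 0; 60 -18 -60 0 0; 60 -18 -60 0 0; 60 -18 -60 0 0"

```text
time_s: 2.4
tool_pos: [0.5299, -0.2402, 0.2422]
ee_rot: [0.359, -3.121, -0.001]
contact_force: [0.7, -0.2, 0.9]
gripper_width: 0.0599
grip_force: 0.0
```

Run:
```python
from h import *
import pickle
d=cam("wrist"); pickle.dump(d,open("w2.pkl","wb")); cv2.imwrite("pics/w2.png",d[0])
d1=pickle.load(open("w1.pkl","rb"))
cv2.imwrite("pics/w12.png",np.hstack([cv2.resize(x,(400,300),interpolation=cv2.INTER_AREA) for x in (d1[0],d[0])]))
```

```text
(no output)
```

View pics/w12.png

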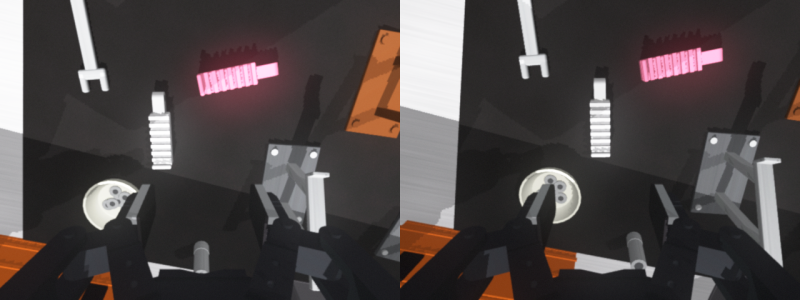

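The left half (w1) shows the peg at about (256,208) full scale, eye end at the top at about (252,150). The right half (w2) shows it at about (320,190). The empty bar is the bright strip on the right of each. Next I'll segment the peg in both views.

Run:
```python
from h import *
import pickle
P=[]
for n,c in (("w1",(258,210)),("w2",(320,190))):
    f,K,W=pickle.load(open(n+".pkl","rb"))
    m=((f.min(2)>105)&(np.ptp(f,axis=2)<50)).astype(np.uint8)
    nl,L,st,ce=cv2.connectedComponentsWithStats(cv2.morphologyEx(m,cv2.MORPH_CLOSE,np.ones((7,7))))
    i=L[c[1],c[0]]; M=L==i; ys,xs=np.nonzero(M); print(st[i],ce[i])
    print([(y,xs[ys==y].min(),xs[ys==y].max()) for y in range(ys.min(),ys.max()+1,6)])
    crop=f[c[1]-75:c[1]+75,c[0]-50:c[0]+50]; P.append(cv2.resize(crop,None,fx=4,fy=4,interpolation=cv2.INTER_CUBIC))
cv2.imwrite("pics/c1.png",np.hstack(P))
```

```text
[ 237  147   40  125 3872] [256.22339876 213.79777893]
[(147, np.int64(244), np.int64(261)), (153, np.int64(242), np.int64(262)), (159, np.int64(242), np.int64(262)), (165, np.int64(243), np.int64(263)), (171, np.int64(243), np.int64(264)), (177, np.int64(243), np.int64(264)), (183, np.int64(239), np.int64(272)), (189, np.int64(237), np.int64(272)), (195, np.int64(238), np.int64(272)), (201, np.int64(238), np.int64(273)), (207, np.int64(239), np.int64(273)), (213, np.int64(239), np.int64(273)), (219, np.int64(239), np.int64(274)), (225, np.int64(240), np.int64(274)), (231, np.int64(240), np.int64(274)), (237, np.int64(241), np.int64(275)), (243, np.int64(241), np.int64(275)), (249, np.int64(242), np.int64(275)), (255, np.int64(242), np.int64(276)), (261, np.int64(243), np.int64(275)), (267, np.int64(243), np.int64(274))]
[ 303  125   34  127 3724] [319.85741139 193.26262084]
[(125, np.int64(311), np.int64(327)), (131, np.int64(310), np.int64(328)), (137, np.int64(309), np.int64(329)), (143, np.int64(310), np.int64(329)), (149, np.int64(310), np.int64(329)), (155, np.int64(310), np.int64(329)), (161, np.int64(305), np.int64(334)), (167, np.int64(303), np.int64(336)), (173, np.int64(303), np.int64(336)), (179, np.int64(303), np.int64(336)), (185, np.int64(304), np.int64(336)), (191, np.int64(303), np.int64(336)), (197, np.int64(304), np.int64(336)), (203, np.int64(304), np.int64(336)), (209, np.int64(304), np.int64(336)), (215, np.int64(304), np.int64(336)), (221, np.int64(304), np.int64(336)), (227, np.int64(304), np.int64(336)), (233, np.int64(305), np.int64(336)), (239, np.int64(305), np.int64(336)), (245, np.int64(305), np.int64(336)), (251, np.int64(306), np.int64(335))]
```

View pics/c1.png

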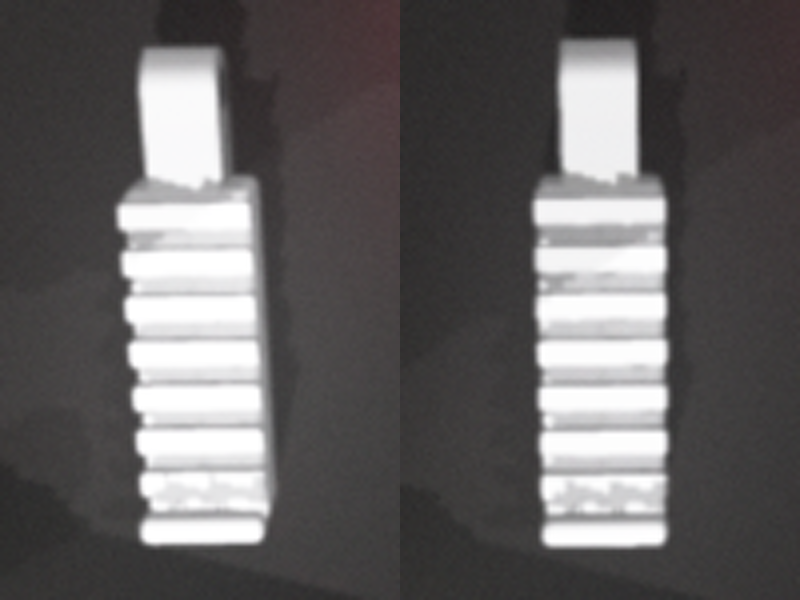

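The crops (4x) show the ridges clearly. Ridge 1's top edge runs (118,205)–(250,203) on the left and (135,200)–(265,200) on the right. Ridge 6's top edge is at row 431 in both.

Run:
```python
from h import *
import pickle
A=pickle.load(open("w1.pkl","rb"));B=pickle.load(open("w2.pkl","rb"))
a=lambda p:(258-50+p[0]/4-.4,210-75+p[1]/4-.4); b=lambda p:(320-50+p[0]/4-.4,190-75+p[1]/4-.4)
pts={}
for n,p,q in (("r1L",(119,204),(134,200)),("r1R",(250,202),(265,200)),("r6L",(136,431),(140,431)),("r6R",(263,431),(267,431)),("eyeTop",(181,73),(199,66))):
    t,e=tri(ray(*A[1:],a(p)),ray(*B[1:],b(q))); pts[n]=t; print(n,t.round(4),np.round(e,4))
# rounded-up view from B alone on z=.025
z=.025
c1=onz(*B[1:],b((199.5,200)),z); c6=onz(*B[1:],b((203.5,431)),z); d=(c6-c1)/np.linalg.norm(c6-c1)
print("yaw",np.degrees(np.arctan2(d[1],d[0])),np.linalg.norm(c6-c1)); print(c1,c6)
e=onz(*B[1:],b((199,40)),.012); o=onz(*B[1:],b((204,546)),.032); s=onz(*B[1:],b((200,198)),z)
print("eye tip",e,"outer",o,"len",np.linalg.norm((o-e)[:2]),"blockstart",s)
print("centre from tip",e+.07*d,"from outer",o-.04*d)
goto(e+.07*d,np.arctan2(d[1],d[0]))
```

```text
r1L [ 0.5069 -0.2637  0.0225] [0.0002 0.0002]
r1R [ 0.5008 -0.2359  0.0197] [0.0003 0.0003]
r6L [ 0.5572 -0.2513  0.0256] [0.0001 0.0001]
r6R [ 0.5513 -0.2232  0.0236] [0.0002 0.0002]
eyeTop [ 0.4767 -0.2562  0.0161] [0.0001 0.0001]
yaw 13.87878099386655 0.052082890322494274
[ 0.50345958 -0.24986499  0.025     ] [ 0.55402193 -0.23737194  0.025     ]
eye tip [ 0.4717068  -0.25737351  0.012     ] outer [ 0.578472   -0.23158743  0.032     ] len 0.10983501666451313 blockstart [ 0.50301613 -0.24985591  0.025     ]
centre from tip [ 0.53966318 -0.24058272  0.012     ] from outer [ 0.53963979 -0.24118217  0.032     ]
pos [ 0.5299 -0.24    0.2424] yaw -166.87 j [-0.43  0.34  0.1   1.33  0.   -0.65] t 2.45  shift [ -9.5  -2.8 230.4] roll -0.0131
```

Emit:
apply_moves:
  motion: "60 -9.5 -3 50 -0.013; 60 -9.5 -3 100 -0.013; 60 -9.5 -3 150 -0.013; 60 -9.5 -3 175 -0.013; 60 -9.5 -3 195 -0.013; 60 -9.5 -3 208 -0.013; 60 -9.5 -3 215 -0.013; 60 -9.5 -3 215 -0.013"
  squeeze: 40

```text
time_s: 3.25
tool_pos: [0.5402, -0.2417, 0.0271]
ee_rot: [0.379, -3.118, -0.0]
contact_force: [-0.2, -1.0, 0.7]
gripper_width: 0.06
grip_force: 0.0
```

```bash
python3 -c "
from h import *
goto((.5397,-.2409,.026),np.radians(13.9)); print(env.tcp_to_tips)"
```

```text
pos [ 0.5402 -0.2417  0.0271] yaw -166.15 j [-0.42  0.51 -0.22  0.85 -0.   -0.66] t 3.25  shift [0.3 0.9 1.1] roll -0.0009
0.022
```

Emit:
apply_moves:
  motion: "20 0 1 1 0; 20 0 1 1 0; 20 0 1 1 0; 20 0 1 1 0; 20 0 1 1 0; 20 0 1 1 0; 20 0 1 1 0"
  squeeze: 40

```text
time_s: 3.95
tool_pos: [0.5408, -0.2415, 0.0273]
ee_rot: [-0.378, 3.117, -0.001]
contact_force: [0.2, 0.6, 6.7]
gripper_width: 0.0268
grip_force: 40.8
```

Emit:
apply_moves:
  motion: "20 0 0 -10 0; 20 0 0 -40 0; 20 0 0 -90 0; 20 0 0 -140 0; 20 0 0 -190 0; 20 -40 27 -225 0; 20 -80 54 -225 0; 20 -124 83 -225 0"

```text
time_s: 4.75
tool_pos: [0.6358, -0.1371, 0.2541]
ee_rot: [-0.375, 3.115, -0.002]
contact_force: [1.0, -0.5, -2.2]
gripper_width: 0.0274
grip_force: 39.9
```

Emit:
apply_moves:
  motion: "20 0 0 0 0; 20 0 0 0 0; 20 0 0 0 0"

```text
time_s: 5.05
tool_pos: [0.634, -0.1379, 0.2511]
ee_rot: [0.378, -3.118, 0.0]
contact_force: [-0.5, 0.1, -1.9]
gripper_width: 0.0273
grip_force: 39.9
```

Run:
```python
from h import *
import pickle
d=cam("wrist"); pickle.dump(d,open("w3.pkl","wb")); cv2.imwrite("pics/w3.png",d[0])
goto((.64,-.02,.25),np.radians(13.9))
```

```text
pos [ 0.6338 -0.1384  0.2512] yaw -166.23 j [-0.21  0.46  0.31  1.42 -0.   -0.45] t 5.1  shift [-34.1 113.5   1.1] roll -0.0024
```

View pics/w3.png

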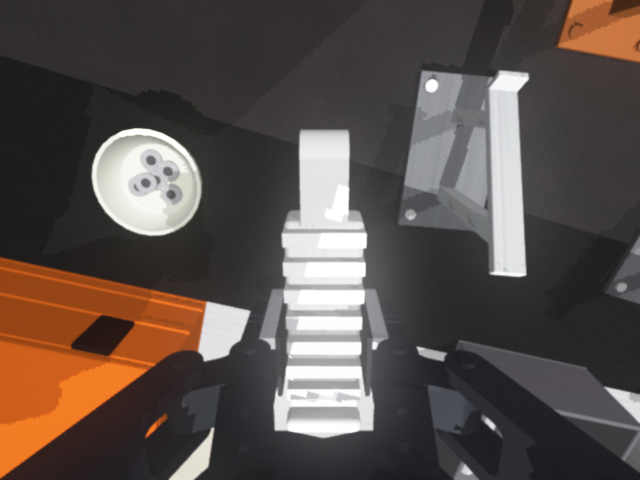

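w3 shows the peg level and centred in the pads. The empty bar is on the right, with the stop at about (489–529, 73–95) and the high end at (490–525, 275). I'll take a second view from the other side.

Emit:
apply_moves:
  motion: "20 -12 43 0 0; 20 -24 86 0 0; 20 -36 129 0 0; 20 -48 172 0 0; 20 -48 172 0 0; 20 -48 172 0 0; 20 -48 172 0 0"

```text
time_s: 5.8
tool_pos: [0.6399, 0.0394, 0.2513]
ee_rot: [-0.376, 3.119, -0.001]
contact_force: [-0.1, -0.1, -2.1]
gripper_width: 0.0274
grip_force: 40.2
```

Run:
```python
from h import *
import pickle
d=cam("wrist"); pickle.dump(d,open("w4.pkl","wb"))
goto((.58,-.035,.25),np.radians(9))
a=pickle.load(open("w3.pkl","rb"))[0][60:285,460:555]
b=d[0]; print(b.shape)
c4=cv2.resize(b[60:285,80:240],None,fx=2.6,fy=2.6,interpolation=cv2.INTER_CUBIC); c3=cv2.resize(a,None,fx=2.6,fy=2.6,interpolation=cv2.INTER_CUBIC)
cv2.imwrite("pics/c34.png",np.hstack([c3,c4])); cv2.imwrite("pics/w4.png",b); print(c3.shape)
```

```text
pos [0.64   0.0392 0.2512] yaw -166.29 j [ 0.06  0.44  0.29  1.41 -0.   -0.18] t 5.85  shift [ 75.9 -57.9   1.2] roll 0.0821
(480, 640, 3)
(585, 247, 3)
```

View pics/c34.png

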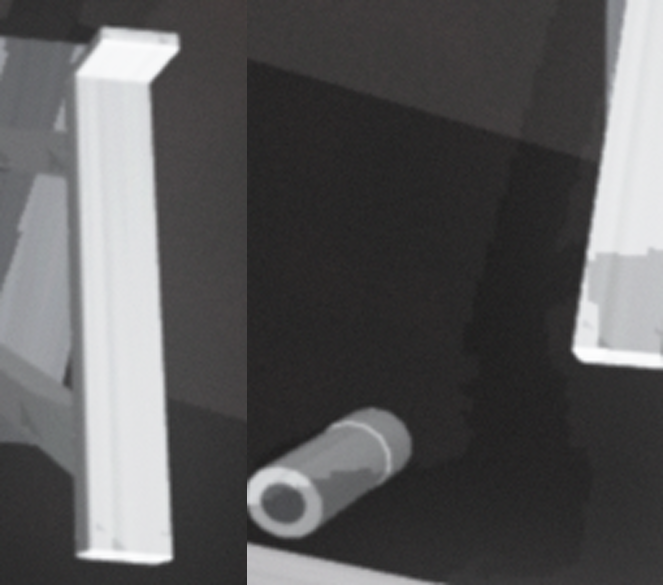

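c34 left (w3) shows the face-stop line at (77,77)–(149,84) and the high end at (78,551)–(172,556), in crop pixels. The w4 crop missed the bar, so I'll crop it again.

Run:
```python
from h import *
b=cv2.imread("pics/w4.png"); c=b[30:240,180:300]
cv2.imwrite("pics/c4.png",cv2.resize(c,None,fx=2.8,fy=2.8,interpolation=cv2.INTER_CUBIC))
```

```text
(no output)
```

View pics/c4.png

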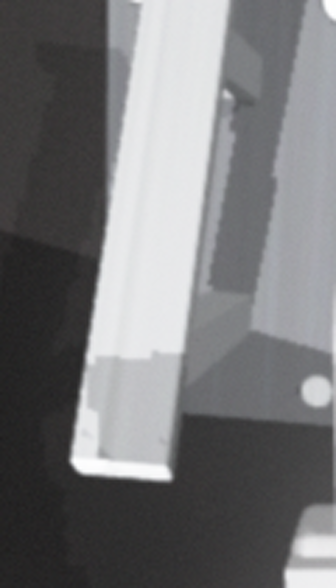

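c4 shows the bar's high-end face corners at (72,458) and (170,468). Its left edge goes up to (143,5) and its right edge to (228,20).

Run:
```python
from h import *
import pickle
A=pickle.load(open("w3.pkl","rb"));B=pickle.load(open("w4.pkl","rb"))
a=lambda p:(460+p[0]/2.6-.3,60+p[1]/2.6-.3); b=lambda p:(180+p[0]/2.8-.3,30+p[1]/2.8-.3)
H={};Lo={}
for n,p,q,q2,l in (("L",(78,550),(72,458),(143,5),(77,77)),("R",(171,553),(170,467),(228,20),(149,84))):
    h,e=tri(ray(*A[1:],a(p)),ray(*B[1:],b(q))); H[n]=h
    o,d1=ray(*B[1:],b(q)); _,d2=ray(*B[1:],b(q2)); nn=np.cross(d1,d2)
    oo,d=ray(*A[1:],a(l)); t=nn@(o-oo)/(nn@d); Lo[n]=oo+t*d
    print(n,"hi",h.round(4),np.round(e,4),"lo",Lo[n].round(4),"len",np.linalg.norm(h-Lo[n]))
O=(Lo["L"]+Lo["R"])/2; Hm=(H["L"]+H["R"])/2; v=Hm-O
print("O",O.round(4),"H",Hm.round(4),"width",np.linalg.norm(H["L"]-H["R"]),np.linalg.norm(Lo["L"]-Lo["R"]),"pitch",np.degrees(np.arctan2(v[2],np.hypot(*v[:2]))),"yaw",np.degrees(np.arctan2(v[1],v[0])))
yaw=np.arctan2(v[1],v[0]); p=np.radians(32)
# single-view checks: nominal heights
for nm,im,f,lo,hi in (("w3",A,a,(113,80),(124.5,552)),):
    print(nm,onz(*im[1:],f(lo),.088),onz(*im[1:],f(hi),.088+.126*np.sin(p)))
print("w4",onz(*B[1:],b((121,462.5)),.088+.126*np.sin(p)))
```

```text
L hi [ 0.6281 -0.0339  0.151 ] [0.0005 0.0005] lo [ 0.5219 -0.0488  0.088 ] len 0.12433958886662441
R hi [ 0.6237 -0.0135  0.1531] [0.0003 0.0003] lo [ 0.519  -0.0297  0.0877] len 0.12452454726623859
O [ 0.5205 -0.0393  0.0879] H [ 0.6259 -0.0237  0.1521] width 0.02096047312499063 0.019375321768421185 pitch 31.067857611994814 yaw 8.389252054181314
w3 [ 0.52039044 -0.03939208  0.088     ] [ 0.6252804  -0.02525372  0.15476983]
w4 [ 0.62502598 -0.02312173  0.15476983]
```

```bash
python3 -c "
from h import *
goto((.5794,-.0307,.2),np.radians(8.4))"
```

```text
pos [0.64   0.0392 0.2512] yaw -166.29 j [ 0.06  0.44  0.29  1.41 -0.   -0.18] t 5.85  shift [ 75.4 -53.5  51.2] roll 0.0926
```

Emit:
apply_moves:
  motion: "20 25 -18 0 0.03; 20 50 -36 0 0.06; 20 75.4 -53.5 10 0.093; 20 75.4 -53.5 30 0.093; 20 75.4 -53.5 51 0.093; 20 75.4 -53.5 51 0.093; 20 75.4 -53.5 51 0.093; 20 75.4 -53.5 51 0.093"

```text
time_s: 6.65
tool_pos: [0.5803, -0.0296, 0.2012]
ee_rot: [-0.231, 3.132, -0.0]
contact_force: [0.2, -0.1, -1.5]
gripper_width: 0.027
grip_force: 40.2
```

Run:
```python
from h import *
import pickle
goto((.5794,-.0307,.175),np.radians(8.4))
d=cam("wrist"); pickle.dump(d,open("w5.pkl","wb")); cv2.imwrite("pics/w5.png",d[0])
```

```text
pos [ 0.5803 -0.0296  0.2012] yaw -171.55 j [-0.05  0.35  0.02  1.23 -0.   -0.2 ] t 6.65  shift [ 1.1 -1.  26.2] roll 0.0009
```

View pics/w5.png

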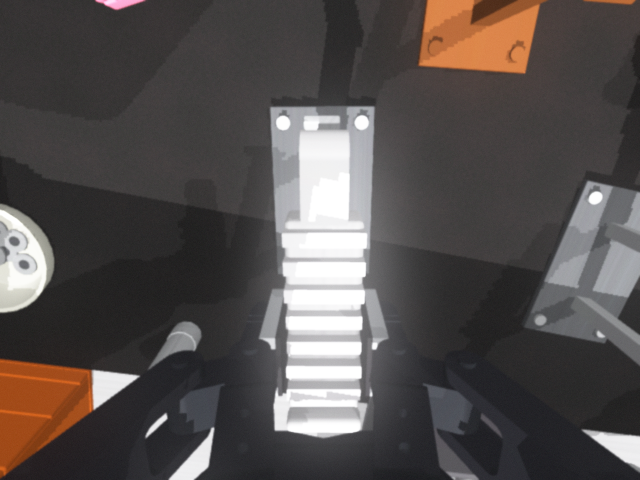

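w5 shows the peg over the bar with the stop showing beyond the eye at about (304–340, 120). The eye tongue spans (300–350). I'll check the lateral offset numerically.

Run:
```python
from h import *
import pickle
f,K,W=pickle.load(open("w5.pkl","rb")); s=env.state(); M=R.from_rotvec(s['ee_rot']).as_matrix()
g=cv2.cvtColor(f,cv2.COLOR_BGR2GRAY)
for r in (118,121,124,150,170): print(r,[int(x) for x in np.nonzero(np.abs(np.diff(g[r,285:365].astype(int)))>18)[0]+285])
t=lambda uv,z:(M.T@(onz(K,W,uv,z)-s['tool_pos'])*1000).round(1)
print(t((304,120),.1),t((340,120),.1),"eye",t((300,160),.195),t((350,160),.195),"ridge1",t((282,240),.199),t((367,240),.199))
```

```text
118 [287, 288, 303, 338, 339, 340, 347, 355, 356]
121 [289, 303, 338, 339, 340, 347, 353, 354]
124 [289, 290, 302, 303, 317, 318, 346, 353, 354]
150 [298, 349]
170 [298, 299, 348]
[ 70.2 -10.7 101.1] [ 70.2   9.  101.1] eye [62.  -7.6  6.1] [62.   8.6  6.1] ridge1 [ 36.  -13.9   2.1] [35.9 14.6  2.1]
```

Emit:
apply_moves:
  motion: "20 1 -1.1 10 0; 20 1 -1.1 20 0; 20 1 -1.1 24 0; 20 1 -1.1 27 0; 20 1 -1.1 30 0; 20 1 -1.1 33 0; 20 1 -1.1 33 0"
  squeeze: 25

```text
time_s: 7.4
tool_pos: [0.5776, -0.0304, 0.1675]
ee_rot: [0.232, -3.131, 0.0]
contact_force: [-8.2, -0.2, 7.3]
gripper_width: 0.0271
grip_force: 42.7
```

Emit:
apply_moves:
  motion: "20 0 0 3 0; 20 0 0 6 0; 20 0 0 9 0; 20 0 0 12 0; 20 0 0 12 0"
  squeeze: 22

```text
time_s: 7.9
tool_pos: [0.5775, -0.0304, 0.1554]
ee_rot: [0.232, -3.131, 0.0]
contact_force: [-8.2, -0.6, 6.8]
gripper_width: 0.0269
grip_force: 46.8
```

Run:
```python
from h import *
import pickle
goto((.5794,-.0307,.151),np.radians(8.4)); print(env.state()['contact_force'].round(1))
d=cam("wrist"); s=cam("side"); pickle.dump((d,s),open("w6.pkl","wb"))
cv2.imwrite("pics/w6.png",np.hstack([cv2.resize(d[0][80:400,240:440],None,fx=1.5,fy=1.5,interpolation=cv2.INTER_CUBIC),cv2.resize(s[0][150:310,260:400],None,fx=3,fy=3,interpolation=cv2.INTER_CUBIC)]))
```

```text
pos [ 0.5775 -0.0304  0.1554] yaw -171.51 j [-0.05  0.38 -0.07  1.13 -0.   -0.2 ] t 7.9  shift [-1.9 -0.6  4.4] roll 0.0015
[-8.2 -0.6  6.8]
```

View pics/w6.png

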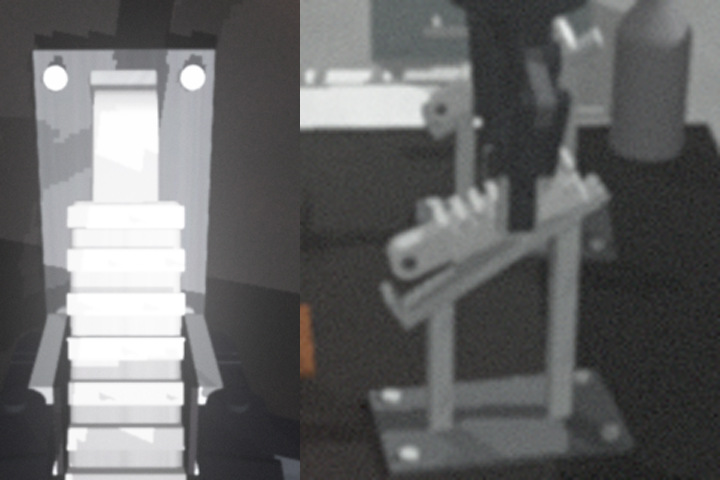

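The wrist half of w6 shows the peg centred over the bar. The side half shows it tilting onto the slope, with the eye at (405,262) in the crop, just uphill of the stop at (387,285). I'll keep lowering.

Emit:
apply_moves:
  motion: "20 -1 -0.5 2 0; 20 -1 -0.5 4 0; 20 -1 -0.5 5 0; 20 -1 -0.5 5 0"

```text
time_s: 8.4
tool_pos: [0.5783, -0.0304, 0.1505]
ee_rot: [0.233, -3.131, -0.001]
contact_force: [-9.5, 0.5, 9.0]
gripper_width: 0.0275
grip_force: 49.5
```

Emit:
apply_moves:
  motion: "20 1.5 0 1 0; 20 3 0 2 0; 20 4.5 0 3 0; 20 5 0 3.5 0; 20 5 0 3.5 0"

```text
time_s: 8.9
tool_pos: [0.5763, -0.0313, 0.1484]
ee_rot: [-0.233, 3.129, -0.001]
contact_force: [-2.4, -0.4, 12.5]
gripper_width: 0.027
grip_force: 50.0
```

Run:
```python
from h import *
import pickle
goto((.5745,-.0315,.1477),np.radians(8.4)); print(env.state()['contact_force'].round(1))
d=cam("wrist"); s=cam("side"); pickle.dump((d,s),open("w7.pkl","wb"))
cv2.imwrite("pics/w7.png",np.hstack([cv2.resize(d[0][80:400,240:440],None,fx=1.5,fy=1.5,interpolation=cv2.INTER_CUBIC),cv2.resize(s[0][150:310,260:400],None,fx=3,fy=3,interpolation=cv2.INTER_CUBIC)]))
```

```text
pos [ 0.5763 -0.0313  0.1484] yaw -171.5 j [-0.05  0.38 -0.09  1.1   0.   -0.2 ] t 8.9  shift [1.8 0.1 0.7] roll 0.0018
[-2.4 -0.4 12.5]
```

View pics/w7.png

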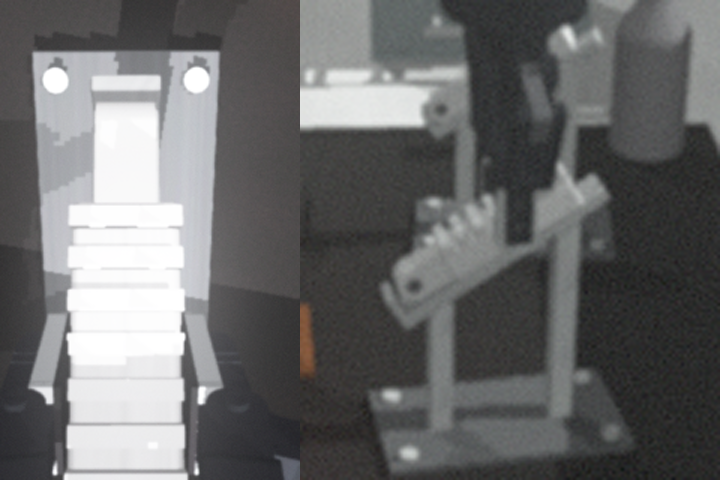

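w7 shows the peg almost flat on the bar and centred, with a small gap left to the stop. I'll slide it a little further downhill.

Emit:
apply_moves:
  motion: "20 1.5 0 0.5 0; 20 3 0 1.2 0; 20 4 0 1.8 0; 20 4 0 1.8 0"

```text
time_s: 9.4
tool_pos: [0.573, -0.0318, 0.1466]
ee_rot: [-0.233, 3.128, -0.0]
contact_force: [1.6, 1.4, 8.3]
gripper_width: 0.0268
grip_force: 49.8
```

Run:
```python
from h import *
import pickle
print(env.state()['contact_force'].round(1))
out=[]
w7=pickle.load(open("w7.pkl","rb"))[0]; d=cam("wrist"); pickle.dump(d,open("w8.pkl","wb"))
for n,(f,K,W) in (("w7",w7),("w8",d)):
    g=cv2.cvtColor(f,cv2.COLOR_BGR2GRAY)[110:170,318:328].mean(1); print(n,g.astype(int).tolist())
```

```text
[1.6 1.4 8.3]
w7 [66, 66, 69, 86, 116, 127, 128, 129, 129, 129, 130, 134, 135, 136, 137, 136, 133, 133, 134, 152, 200, 229, 233, 233, 234, 235, 235, 234, 232, 225, 195, 168, 161, 161, 160, 160, 161, 172, 200, 220, 229, 234, 237, 239, 242, 243, 244, 246, 247, 247, 248, 248, 248, 248, 248, 248, 248, 248, 247, 248]
w8 [65, 66, 66, 67, 67, 67, 68, 70, 85, 113, 126, 129, 130, 129, 129, 131, 132, 135, 137, 137, 138, 135, 133, 135, 135, 134, 135, 147, 186, 226, 233, 233, 234, 234, 235, 235, 230, 214, 212, 224, 231, 235, 238, 240, 242, 243, 245, 247, 249, 251, 253, 253, 253, 253, 253, 253, 253, 252, 252, 251]
```

Emit:
apply_moves:
  motion: "20 0 0 -0.5 0; 36 0 0 -1 0; 42 0 0 -1 0; 42 0 0 -1 0; 42 0 0 -1 0; 42 0 0 -1 0"

```text
time_s: 10.05
tool_pos: [0.5709, -0.032, 0.1455]
ee_rot: [0.232, -3.132, 0.0]
contact_force: [0.6, 0.1, -0.0]
gripper_width: 0.0426
grip_force: 0.0
```

Emit:
apply_moves:
  motion: "44 0 0 -5 0; 44 0 0 -15 0; 44 0 0 -35 0; 44 0 0 -70 0; 44 0 0 -110 0; 44 0 0 -110 0; 44 0 0 -110 0"

```text
time_s: 10.75
tool_pos: [0.5716, -0.0321, 0.2573]
ee_rot: [-0.232, 3.13, -0.001]
contact_force: [-0.5, 0.2, 0.2]
gripper_width: 0.0439
grip_force: 0.0
```

Run:
```python
from h import *
import pickle
s=cam("side"); d=cam("wrist"); t=cam("top"); pickle.dump((d,s,t),open("w9.pkl","wb"))
cv2.imwrite("pics/w9.png",np.hstack([cv2.resize(d[0][60:380,210:410],None,fx=1.5,fy=1.5,interpolation=cv2.INTER_CUBIC),cv2.resize(s[0][150:310,260:400],None,fx=3,fy=3,interpolation=cv2.INTER_CUBIC)]))
```

```text
(no output)
```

View pics/w9.png

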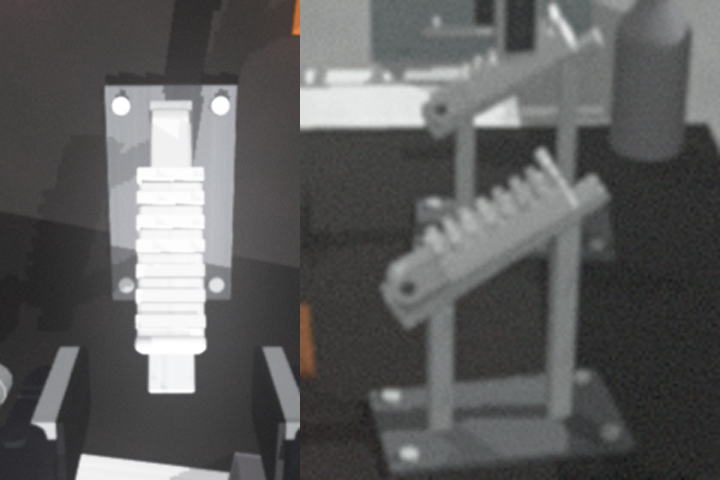

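w9 shows the peg lying flat on the bar, tread up, with the eye against the stop and matching the first peg. The tread spans 137–205 and the bar end 149–195 in crop pixels, so it is centred. I'll hand it in.

```bash
python3 -c "
from cell import env
print(env.sign_off())"
```

```text
the job is handed in; nothing more can be done
None
```

The footpeg now lies on the empty rest tread up, centred across the bar with its eye end against the stop. I set it down on the slope before letting go, handed the job in at about 11 s, and have no verdict back; I didn't check the grip, dish or socket afterwards.

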